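# Change over the solder pots on the bench plate

### The job

Slide the big empty solder pot off the round heating mark and centre it on the square parking mark, then slide the small pot onto the round heating mark, centred. Keep both pots flat on the plate all the way, never lifting or tipping them, and leave the tip-cleaner tin, flux jar and spool alone. Last, swing the station's toggle lever fully over to its other side to switch the plate on.

Things in the scene. Friction and masses are not known exactly. Their poses are not given: they have to be found in the camera images.
- deck: fixed flat steel bench plate, painted, 300 (x) x 520 (y) x 8 mm; origin at the centre of its underside on the bench; its upper face, on which the pots slide, is 8 mm above the bench. All marks are flush paint; the steel pots slide on it with a friction coefficient of about 0.3 to 0.4.
- heat_mark: round heating mark painted on the plate: two concentric thin rings, 92 and 128 mm across; origin at its centre on the plate's upper face. The big pot starts on it and hides the inner ring.
- park_mark: square parking mark painted on the plate: an outline of 4 mm lines, 128 mm outside, 120 mm inside; origin at its centre on the plate's upper face.
- big_pot: loose open round steel pot, empty, 94 mm outside diameter, 42 mm high, upright wall 4 mm thick, floor 5 mm thick, about 0.3 to 0.55 kg; origin at the centre of its underside, z up. A short round stick handle 12 mm thick sticks out level along the pot's -x, from the wall to 92 mm from the axis, its centre line 34 mm above the underside.
- small_pot: loose open round steel pot like the big one, empty, 70 mm outside diameter, 36 mm high, wall 4 mm, floor 5 mm, about 0.18 to 0.35 kg; origin at the centre of its underside, z up. Handle 12 mm thick along the pot's -x, to 80 mm from the axis, centre line 28 mm above the underside.
- station: fixed low station box 150 (x) x 110 (y) x 45 mm to the right of the plate; origin at the centre of its underside; on top, in the middle, a black block 70 x 50 x 25 mm carries the toggle lever, which swings in the box's x-z plane about a pivot 67 mm above the bench over the origin.
- switch_tip (a point): centre of the 26 mm ball at the tip of the toggle lever, 80 mm from the pivot; the lever's rod is 10 mm thick. The tip is about 137 mm above the bench at either end of its swing and 147 mm halfway.
- switch (a joint): angle of the toggle lever in rad: 0 = off, leaning 0.5 rad to the station's -x; 1.0 = on, stop, leaning 0.5 rad to its +x. It stays where it is left; about 1 N at the ball moves it.
- tip_tin: bystander: loose open brass tin with brass wool, 60 mm across, 33 mm high, on a near corner of the plate; origin at the centre of its underside.
- flux_jar: bystander: loose closed glass jar, 48 mm across, 45 mm high, on the other near corner of the plate; origin at the centre of its underside.
- spool: bystander: loose empty grey plastic spool standing on end beyond the plate, 56 mm across, 50 mm high; origin at the centre of its underside.

How it is judged:
By the outcome, as a careful person would: the job done as asked, in the order asked, and still so for the second after the job is handed in, with the robot touching nothing.
It also fails if it takes over 72 s, if anything falls off the work surface, if the arm or the gripper's body presses on something with over 40 N, if the wrist force passes 120 N, or if a joint passes its speed limit or range.

### The arm

A 7-joint arm with a two-finger parallel gripper is mounted at the origin on the work surface. World frame = base frame: x ahead of the robot, y to its left, z up, the work surface at z = 0. Lengths are in mm, angles in degrees, forces in N, time in s.
With the tool pointing down it reaches from about 375 to 925 mm from the base axis. Payload 3.1 kg.
Tool frame: the origin (TCP) lies on the centre line of the jaws, within the pads' length; the fingertips stand 19 mm ahead of it and the grasp point (between the pads) is the TCP; z points along the fingers, y is the direction in which the jaws open and shut (so a half turn about z gives the same grasp; the last joint's range is limited). The gripper opens to 85 mm and grips with 20 to 120 N. Pads are 22 mm wide; open, the fingers measure 114 mm over their backs; the gripper's body (76 mm by 85 mm) begins 54 mm behind the grasp point. The pads swing forward as they close: fully open they stand 13 mm farther back than shut.
Start: joints at [-73.786, 21.939, 2.515, 91.553, -1.026, 66.532, -2.859], TCP at [241.56, 603.45, 250.269] pointing down, gripper open.
Joint ranges: [-149.38, 149.38], [-23.57, 123.04], [-84.95, 90], [0, 143.3], [-89.99, 269.99], [3.08, 112.72], [-163.45, 163.45]. Speed limits (degrees/s): [159.86, 159.86, 180, 180, 180, 180, 180].

### API

Orientations are given as [roll, pitch, yaw] about the fixed x, y, z axes, in that order (R = Rz(yaw) Ry(pitch) Rx(roll)).
In Python, from workcell import manip, optics, order gives the robot as it stands.
- The arm moves only by the tool servo_tool, never from a script. Its argument "commands" is a list that holds one entry, the list of rows, each a list of 6 numbers: the shift along the tool's x, y, z in mm, then the turn, a rotation vector about the tool's x, y, z in rad. In form: [[[tx, ty, tz, rx, ry, rz], ...]]. A call has 1 to 12 rows; each row shifts and turns the pose as measured when the row begins, along the tool's axes as they then stand; what a row does not reach is not made up. A row lasts 1/12 s, in which the tool goes at most 41.7 mm and 7.16 degrees, less where a joint would pass 70% of its speed; a pose out of reach is approached as far as the arm can. A call is refused whole if a number of a shift passes 41.7 or a number of a turn 0.125, either way. A call with a gripper value outside its range is refused whole. "jaw" is the opening, from -1 (shut) to 1 (fully open), so that 0 is half open, set as the call begins (left out, the last holds). The fingers move at their own pace and stop on an object; the grip force is fixed at half the most. Time passes only in rows, so rows that do not move let the fingers close. It gives the time, the measured TCP pose, the force and the opening at its end, in the units of the state.
- manip.get_obs(): the state, without advancing time (a new reading comes with each control period).
- optics.grab_frame(name): name is "scene" or "top" or "wrist"; returns a dict with "image" (480x640x3 uint8, red, green, blue), "fx", "fy", "cx", "cy" (pixels), "pose" (4x4, takes a point from camera to world coordinates). Camera axes: x right, y down, z forward; pixel columns grow to the right and rows downward; lengths in mm; the calibration is good to about 2 mm. A picture is of the moment at which its call begins. There is no depth.
- order.finish_job(): hands the job in, once; it reports no verdict.
Trained networks look in a picture, given as the dict that the camera call returned (one of the last four; its "shot" number tells which), for a name from the list of things; names that differ only in an ending like _2 or _b are one class to them, and where a whole thing is asked for, a point or a joint stands for the part that bears it (a point fixed in the world has none). Each returns a list of dicts, best first, with "conf" (0 to 1); they miss things now and then, are a little off and sometimes report something else, mostly with a low value. They report only what shows in the picture. A call takes as long as a camera call.
- optics.regions_of(picture, target): "pixels" (480x640 bool, what is visible of it).
- optics.spot_point(picture, target): "centre" ([x, y, z] in mm, in world coordinates, good to about 4 mm: a listed point, or the origin of a listed thing).
The state is a dict: "clock": time; "joint_positions": joint angles; "joint_velocities": joint speeds; "effort": joint torques, N m; "position": TCP position; "eef_rot": TCP orientation; "ft_force": force on the tool from outside, world axes, zero at the start; "ft_torque": the same for the moment, N m; "gripper_width": finger opening in mm.
Only numpy, scipy, OpenCV 4.12 (cv2) and the standard library are available. Lean on these libraries where they do the work, as an engineer would, in place of code of your own. Each camera call takes 0.05 s, during which the arm holds its last target. There are 200 camera calls.

## Working session

There is one attempt and no reset: what is moved stays moved. The work goes in short steps, Python scripts to look and compute and a tool call to move; the robot and the scene stay as the last step left them, time stands still between calls to the robot, and variables do not carry over. Pictures are saved under pics/ and viewed, about 8 in all and at most 12, crops included, and the job is handed in when it is done.

Besides the shell and the picture viewer there is one more tool, called as name(argument=value, ...) on one line, values as JSON. servo_tool: Moves the arm, as the interface text tells. Its arguments: {"type":"object","properties":{"commands":{"type":"array","items":{"type":"array","items":{"type":"array","items":{"type":"number"}}}},"jaw":{"type":"number"}},"required":["commands"]}

```bash
mkdir -p pics; cat > h.py <<'E'
import numpy as np, cv2
from workcell import manip, optics, order
def save(f,n): cv2.imwrite(f'pics/{n}.png',f['image'][:,:,::-1])
def proj(f,p):
    P=np.linalg.inv(f['pose'])@np.append(p,1); return f['fx']*P[0]/P[2]+f['cx'],f['fy']*P[1]/P[2]+f['cy']
def ray(f,u,v,z):
    d=f['pose'][:3,:3]@np.array([(u-f['cx'])/f['fx'],(v-f['cy'])/f['fy'],1]);o=f['pose'][:3,3]
    return o+d*(z-o[2])/d[2]
E
python3 - <<'E'
from h import *
o=manip.get_obs(); print({k:np.round(v,2) for k,v in o.items()})
for c in ['top','scene']:
    f=optics.grab_frame(c); save(f,c+'0'); print(c,np.round(f['pose'][:3,3]))
    for n in ['deck','heat_mark','park_mark','big_pot','small_pot','station','switch_tip','tip_tin','flux_jar','spool']:
        r=optics.spot_point(f,n)
        print(n,[(np.round(x['centre'],1).tolist(),round(x['conf'],2)) for x in r[:2]])
E
```

```text
{'clock': np.float64(0.0), 'joint_positions': array([-73.79,  21.99,   2.51,  91.65,  -1.03,  66.53,  -2.86]), 'joint_velocities': array([-0.04,  0.07,  0.03, -0.06,  0.06,  0.12,  0.01]), 'effort': array([-0.000e+00, -4.335e+01,  1.020e+00, -2.495e+01,  1.000e-02,
        1.000e-02, -0.000e+00]), 'position': array([241.23, 602.61, 248.89]), 'eef_rot': array([-1.7985e+02,  1.0000e-02,  1.5819e+02]), 'ft_force': array([-0.29, -0.95,  1.26]), 'ft_torque': array([0.01, 0.01, 0.01]), 'gripper_width': np.float64(85.4)}
top [ 571.  -92. 1102.]
deck []
heat_mark []
park_mark []
big_pot [([644.0, 206.7, 8.1], 0.87)]
small_pot [([639.3, -157.7, 8.3], 0.96)]
station [([489.7, -389.1, 0.4], 0.68)]
switch_tip [([456.6, -395.0, 144.8], 0.82), ([491.4, -393.7, 0.7], 0.45)]
tip_tin [([453.7, -202.9, 5.6], 0.91)]
flux_jar [([447.2, 221.2, 9.2], 0.68)]
spool [([794.0, 114.5, -0.5], 0.9)]
scene [1548.  188.  711.]
deck [([553.3, 16.7, -0.2], 0.67)]
heat_mark []
park_mark []
big_pot [([643.0, 209.9, 7.7], 0.91)]
small_pot [([635.5, -155.0, 7.6], 0.88)]
station [([486.7, -391.7, 1.7], 0.78)]
switch_tip [([451.6, -393.3, 136.7], 0.7)]
tip_tin [([451.2, -205.0, 10.4], 0.98), ([451.4, -393.8, 141.4], 0.4)]
flux_jar []
spool [([797.7, 112.8, -1.2], 0.91)]
```

View pics/top0.png

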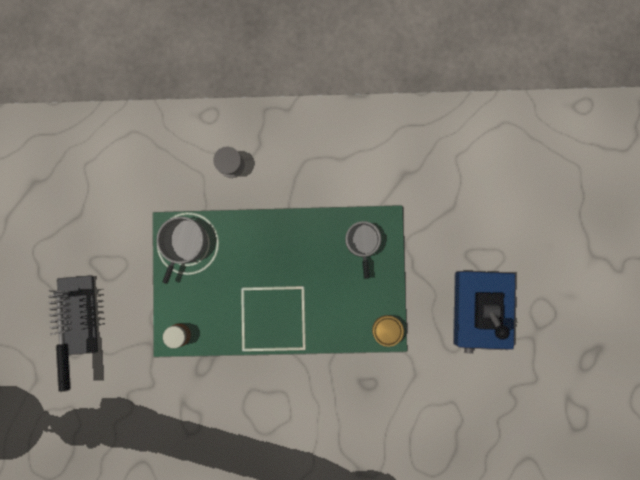

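View pics/scene0.png

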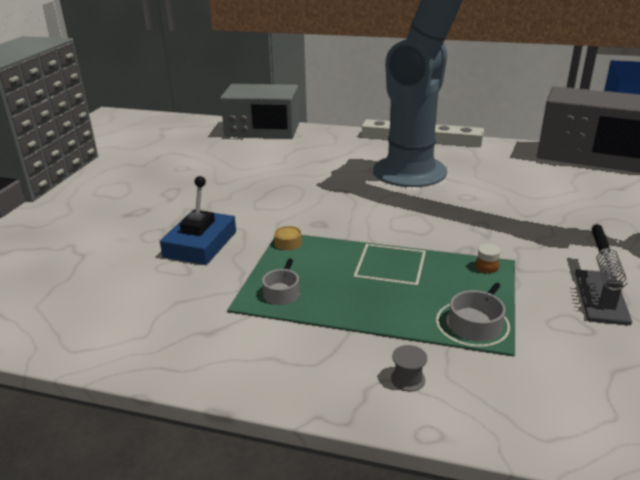

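The top view shows the big pot at px (186,240) on the rings, the small pot at (364,238), the parking square at (273,318), and the switch ball at (502,328) leaning to the robot side. The scene view agrees. Next I'll measure the marks and pots more precisely.

```bash
cat >> h.py <<'E'
def fitc(P):
    from scipy.optimize import least_squares
    P=np.array(P)[:,:2]
    r=least_squares(lambda q:np.hypot(P[:,0]-q[0],P[:,1]-q[1])-q[2],[*P.mean(0),50],loss='soft_l1',f_scale=1.)
    return r.x, np.sqrt(np.mean(r.fun**2))
def white(f):
    im=f['image'].astype(int); return (im.min(2)>105)
def potfit(f,n,h):
    # silhouette circle of the rim (z=8+h), via mask's outer contour with handle opened away
    m=[r for r in optics.regions_of(f,n)]
    if not m: return None
    k=m[0]['pixels'].astype(np.uint8)
    k=cv2.morphologyEx(k,cv2.MORPH_OPEN,cv2.getStructuringElement(cv2.MORPH_ELLIPSE,(15,15)))
    c=max(cv2.findContours(k,cv2.RETR_EXTERNAL,cv2.CHAIN_APPROX_NONE)[0],key=len)[:,0]
    P=[ray(f,u,v,8+h) for u,v in c]
    return fitc(P),m[0]['conf']
E
python3 - <<'E'
from h import *
f=optics.grab_frame('top')
for n,h in [('big_pot',42),('small_pot',36)]: print(n,potfit(f,n,h))
w=white(f)
def box(u0,u1,v0,v1):
    v,u=np.nonzero(w[v0:v1,u0:u1]); return np.stack([u+u0,v+v0],1)
b=box(235,312,283,349); print(len(b))
P=np.array([ray(f,u,v,8)[:2] for u,v in b],np.float32); print('park',cv2.minAreaRect(P))
b=box(156,222,212,278); P=np.array([ray(f,u,v,8)[:2] for u,v in b])
d=np.hypot(*(P-[644,207]).T); P=P[(d>55)&(d<72)]; print('ring',len(P),fitc(P))
im=f['image'][195:365,140:530]; cv2.imwrite('pics/crop.png',cv2.resize(im,None,fx=2.05,fy=2.05,interpolation=cv2.INTER_CUBIC)[:,:,::-1])
print(f['fx'],[ (n,np.round(proj(f,p),1)) for n,p in [('tip',[456,-394,137])]])
E
```

```text
big_pot ((array([639.33613173, 207.02441681,  48.13432177]), np.float64(1.845622121210287)), 0.91)
small_pot ((array([ 634.69047762, -153.25895971,   32.56232026]), np.float64(1.083008463998079)), 0.91)
638
park ((480.2378234863281, 31.31543731689453), (126.52607727050781, 130.3135223388672), 0.12781517207622528)
ring 329 (array([637.0514314 , 206.74263064,  62.71122257]), np.float64(2.409775777186022))
532.4249590457257 [('tip', array([503. , 333.4]))]
```

View pics/crop.png

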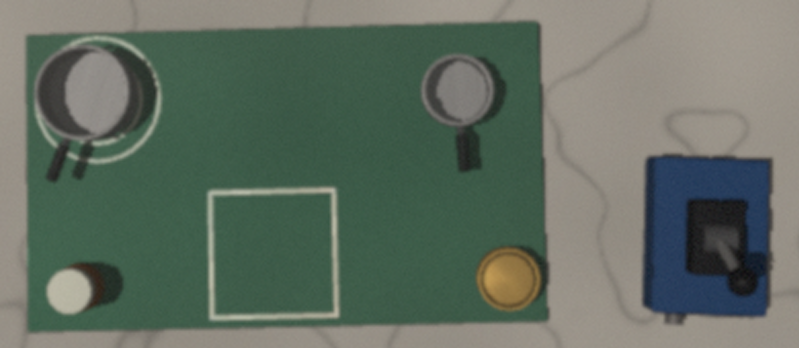

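servo_tool(commands=[[[0,0,0,0,0,-0.12],[0,0,0,0,0,-0.12],[0,0,0,0,0,-0.12]]], jaw=0.15)

```text
clock: 1.5
position: [241.5, 603.5, 250.3]
eef_rot: [-180.0, 0.0, 179.6]
ft_force: [-0.5, 0.1, -1.0]
gripper_width: 51.7
```

servo_tool(commands=[[[-28,-28,0,0,0,0],[-28,-28,0,0,0,0],[-28,-28,0,0,0,0],[-28,-28,0,0,0,0],[-28,-28,0,0,0,0],[-28,-28,0,0,0,0],[-28,-28,0,0,0,0],[-28,-28,0,0,0,0],[-28,-28,0,0,0,0],[-28,-28,0,0,0,0],[-28,-28,0,0,0,0],[-28,-28,0,0,0,0]]])

```text
clock: 2.5
position: [580.9, 271.5, 247.9]
eef_rot: [179.3, -0.2, -178.3]
ft_force: [1.6, 1.3, 0.3]
gripper_width: 49.2
```

servo_tool(commands=[[[-25,-25,0,0,0,0],[-25,-25,0,0,0,0],[-8,-10,0,0,0,-0.02],[0,0,0,0,0,0]]])

```text
clock: 2.83
position: [650.9, 195.9, 247.5]
eef_rot: [179.7, 0.1, -178.1]
ft_force: [-0.2, 0.2, -1.1]
gripper_width: 48.9
```

```bash
python3 - <<'E'
from h import *
o=manip.get_obs(); print(o['position'],o['eef_rot'],o['gripper_width'])
f=optics.grab_frame('wrist'); save(f,'w1'); print(f['pose'].round(2))
print([r['centre'] for r in optics.spot_point(f,'big_pot')],[r['centre'] for r in optics.spot_point(f,'heat_mark')], potfit(f,'big_pot',42))
E
```

```text
[650.88126792 195.92228185 247.46461364] [ 1.79708522e+02  1.29038102e-01 -1.78142508e+02] 48.911933573181464
[[-3.0000e-02  9.5000e-01  3.1000e-01  5.7205e+02]
 [ 1.0000e+00  3.0000e-02  1.0000e-02  1.9289e+02]
 [ 0.0000e+00  3.1000e-01 -9.5000e-01  3.7220e+02]
 [ 0.0000e+00  0.0000e+00  0.0000e+00  1.0000e+00]]
[[636.1, 216.0, 6.5]] [] ((array([639.66160137, 210.51095803,  46.65163218]), np.float64(0.7705253406590614)), 0.59)
```

View pics/w1.png

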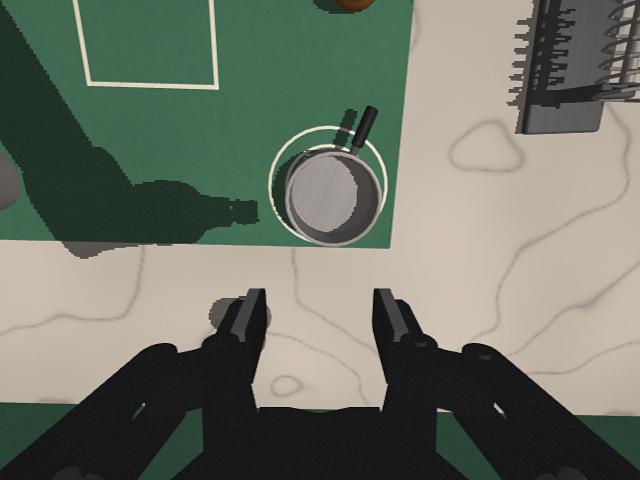

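Wrist view: the pot's rim circle is at px (334,197), fit centre (640,210) with radius 46.7, and the handle points to -x/+y. I'll enter the pot with the fingers partly open and drag it from the inside.

servo_tool(commands=[[[11,13.5,20,0,0,0.033],[0,0,38,0,0,0],[0,0,38,0,0,0],[0,0,38,0,0,0],[0,0,13,0,0,0],[0,0,0,0,0,0]]], jaw=-0.1)

```text
clock: 3.53
position: [629.2, 242.0, 102.6]
eef_rot: [178.5, 0.3, -178.2]
ft_force: [0.0, 0.9, 0.5]
gripper_width: 38.4
```

```bash
python3 - <<'E'
from h import *
o=manip.get_obs(); print(o['position'],o['eef_rot'],o['gripper_width'])
f=optics.grab_frame('wrist'); save(f,'w2')
print(potfit(f,'big_pot',42))
E
```

```text
[629.23318389 241.9946196  102.5981365 ] [ 178.48127467    0.32861786 -178.17691032] 38.38395317263101
None
```

View pics/w2.png

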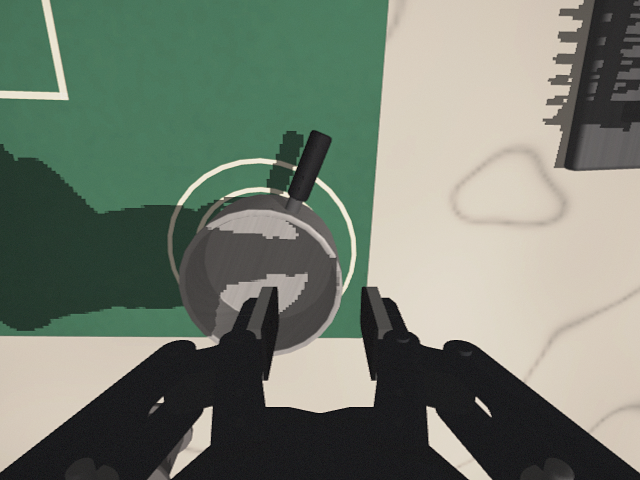

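The pot is left of the jaws (rim centre about px (262,280)), because fast rows drift. I'll correct with slower rows that settle.

servo_tool(commands=[[[-5,-16,0,-0.013,0,0],[-4,-12,0,-0.013,0,0],[-1,-3,0,0,0,0],[0,0,0,0,0,0],[0,0,0,0,0,0]]])

```text
clock: 4.05
position: [649.6, 217.1, 118.6]
eef_rot: [176.4, 1.7, -178.0]
ft_force: [0.4, 0.2, 0.8]
gripper_width: 38.7
```

servo_tool(commands=[[[0,0,0,0.03,0.015,0],[0,0,0,0.02,0.01,0],[0,0,0,0,0,0],[0,0,0,0,0,0]]])

```text
clock: 4.38
position: [652.0, 220.7, 124.4]
eef_rot: [179.1, 0.7, -177.8]
ft_force: [-1.4, -0.1, 0.5]
gripper_width: 38.5
```

```bash
python3 - <<'E'
from h import *
for i in range(2):
    o=manip.get_obs(); print(o['clock'],o['position'],o['eef_rot'],o['joint_velocities'].round(2))
    optics.grab_frame('wrist')
E
```

```text
4.3833 [651.97262217 220.66977724 124.38717911] [ 179.14532135    0.65780494 -177.79958157] [-0.97 -0.11 -0.51 -0.93  0.13  0.27 -0.41]
4.4333 [651.85940437 221.13682272 124.36038367] [ 179.10999101    0.65907985 -177.78016298] [ 0.47  0.13 -0.11  0.57 -0.13 -0.18  0.18]
```

servo_tool(commands=[[[4,-4,0,0.004,0.003,0.01],[4,-4,0,0.004,0.003,0.01],[3,-3,0,0.004,0.003,0.01],[1,-1,0,0,0,0],[0,0,0,0,0,0],[0,0,0,0,0,0]]])

```text
clock: 4.98
position: [637.0, 205.2, 122.6]
eef_rot: [179.9, -0.1, -179.8]
ft_force: [-0.9, 0.5, -0.0]
gripper_width: 38.3
```

servo_tool(commands=[[[-1,2,6,0,0,0],[-1,1,10,0,0,0],[0,0,10,0,0,0],[0,0,10,0,0,0],[0,0,5,0,0,0],[0,0,2,0,0,0],[0,0,0,0,0,0],[0,0,0,0,0,0]]])

```text
clock: 5.65
position: [638.0, 208.5, 72.3]
eef_rot: [-180.0, -0.3, -179.8]
ft_force: [0.3, 0.6, 0.5]
gripper_width: 38.6
```

```bash
python3 - <<'E'
from h import *
o=manip.get_obs(); print(o['position'],o['eef_rot'],o['gripper_width'])
f=optics.grab_frame('wrist'); save(f,'w3')
E
```

```text
[637.96476682 208.5148781   72.26962905] [-179.99156164   -0.33444992 -179.78078722] 38.59033294116204
```

View pics/w3.png

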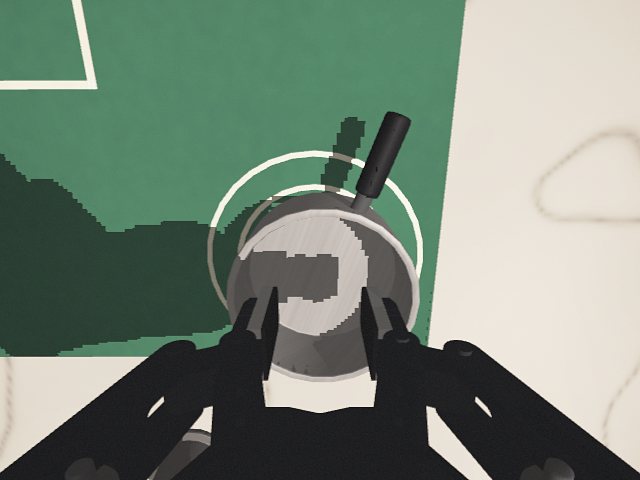

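The jaws are centred over the pot's rim (rim centre px (322,295), tips at 275/365). Lowering into the pot.

servo_tool(commands=[[[0,0,6,0,0,0],[0,0,7,0,0,0],[0,0,6,0,0,0],[0,0,4,0,0,0],[0,0,2,0,0,0],[0,0,0,0,0,0],[0,0,0,0,0,0]]])

```text
clock: 6.28
position: [638.9, 208.8, 46.1]
eef_rot: [180.0, -0.2, -179.8]
ft_force: [-0.0, -0.0, 0.0]
gripper_width: 38.7
```

servo_tool(commands=[[[0,0,3,0,0,0],[0,0,1,0,0,0],[0,0,0,0,0,0],[0,0,0,0,0,0],[0,0,0,0,0,0]]], jaw=0.15)

```text
clock: 6.7
position: [639.5, 208.9, 42.4]
eef_rot: [179.9, -0.1, -179.8]
ft_force: [0.5, 0.6, 0.0]
gripper_width: 49.0
```

servo_tool(commands=[[[0,-2,0,0,0,0],[0,-4,0,0,0,0],[0,-6,0,0,0,0],[0,-8,0,0,0,0],[0,-8,0,0,0,0],[0,-8,0,0,0,0],[0,-8,0,0,0,0],[0,-8,0,0,0,0],[0,-6,0,0,0,0],[0,-3,0,0,0,0],[0,0,0,0,0,0],[0,0,0,0,0,0]]])

```text
clock: 7.7
position: [639.7, 140.7, 42.7]
eef_rot: [179.8, -0.1, -180.0]
ft_force: [0.6, 2.1, -1.0]
gripper_width: 49.0
```

servo_tool(commands=[[[2,-2,0,0,0,0],[5,-4,0,0,0,0],[8,-5.5,0,0,0,0],[9,-6,0,0,0,0],[9,-6,0,0,0,0],[9,-6,0,0,0,0],[9,-6,0,0,0,0],[9,-6,0,0,0,0],[9,-6,0,0,0,0],[9,-6,0,0,0,0],[5,-4,0,0,0,0],[0,0,0,0,0,0]]])

```text
clock: 8.7
position: [549.2, 79.3, 43.1]
eef_rot: [179.8, 0.2, -179.6]
ft_force: [1.1, 0.3, 0.1]
gripper_width: 48.9
```

```bash
python3 - <<'E'
from h import *
o=manip.get_obs(); print(o['position'],o['eef_rot'],o['ft_force'])
f=optics.grab_frame('top'); save(f,'t2'); print(potfit(f,'big_pot',42))
f=optics.grab_frame('scene'); print([r['centre'] for r in optics.spot_point(f,'big_pot')])
print(manip.get_obs()['position'])
E
```

```text
[549.20475603  79.31888459  43.14064023] [ 1.79841635e+02  1.65231071e-01 -1.79619756e+02] [1.08289057 0.26448008 0.10557214]
((array([584.28438396,  59.39420603,  22.23249133]), np.float64(4.194954302218831)), 0.62)
[[566.0, 76.7, 8.5]]
[551.26674764  80.56152833  43.32154431]
```

servo_tool(commands=[[[3,-2,0,0,0,0],[6,-4,0,0,0,0],[9,-5.5,0,0,0,0],[9,-5.5,0,0,0,0],[9,-5.5,0,0,0,0],[9,-5.5,0,0,0,0],[9,-5.5,0,0,0,0],[6,-4,0,0,0,0],[3,-3,0,0,0,0],[1,-1,0,0,0,0],[0,0,0,0,0,0],[0,0,0,0,0,0]]])

```text
clock: 9.9
position: [483.5, 36.7, 43.7]
eef_rot: [179.6, 0.6, -179.5]
ft_force: [0.6, 0.3, -0.4]
gripper_width: 48.8
```

servo_tool(commands=[[[0,0,0,0,0,0],[0,0,0,0,0,0],[0,0,0,0,0,0],[0,0,-4,0,0,0],[0,0,-10,0,0,0],[0,0,-16,0,0,0],[0,0,-24,0,0,0],[0,0,-24,0,0,0],[0,0,-24,0,0,0],[0,0,-16,0,0,0],[0,0,-5,0,0,0],[0,0,0,0,0,0]]], jaw=-0.1)

```text
clock: 10.9
position: [480.8, 35.4, 174.8]
eef_rot: [179.8, 0.3, -179.4]
ft_force: [-0.7, -0.5, -0.7]
gripper_width: 38.5
```

```bash
python3 - <<'E'
from h import *
o=manip.get_obs(); print(o['position'],o['eef_rot'],o['gripper_width'])
f=optics.grab_frame('wrist'); save(f,'w4'); print(f['pose'].round(3))
print(potfit(f,'big_pot',42))
f=optics.grab_frame('top'); save(f,'t4'); print(potfit(f,'big_pot',42))
E
```

```text
[480.77378723  35.35380334 174.82143689] [ 179.76488551    0.27171988 -179.43332277] 38.50976490273074
[[-9.00000e-03  9.50000e-01  3.13000e-01  4.01557e+02]
 [ 1.00000e+00  8.00000e-03  7.00000e-03  3.42310e+01]
 [ 4.00000e-03  3.13000e-01 -9.50000e-01  2.99342e+02]
 [ 0.00000e+00  0.00000e+00  0.00000e+00  1.00000e+00]]
((array([494.07784669,  37.56207063,  47.99848517]), np.float64(1.6652273784482234)), 0.65)
((array([511.38861465,  29.64963619,  35.05979759]), np.float64(6.498953744540148)), 0.67)
```

View pics/w4.png

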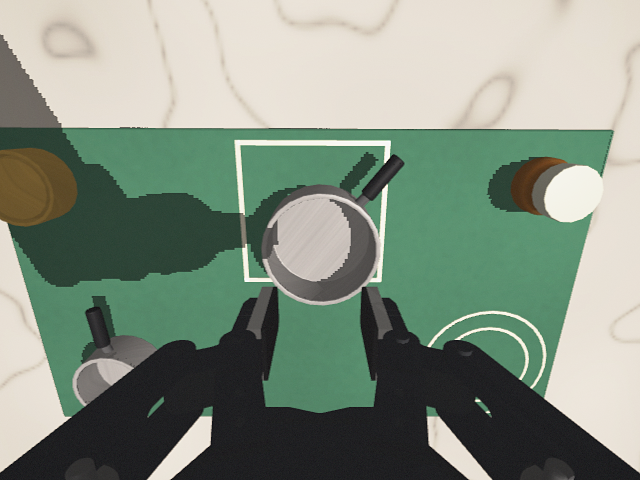

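Wrist view: the square's corners are at about (236,142), (390,141), (382,280), (246,280). The pot rim spans x 262–380 and y 193–304. The pot needs to move toward the robot (image up).

```bash
cat >> h.py <<'E'
def rimfit(f,c0,R,z,tol=8):
    # refine rim outer circle: among mask-free edges, optimise mean gradient along the projected circle
    from scipy.optimize import minimize
    g=cv2.GaussianBlur(cv2.cvtColor(f['image'],cv2.COLOR_RGB2GRAY).astype(np.float32),(0,0),1)
    G=np.hypot(cv2.Sobel(g,5,1,0),cv2.Sobel(g,5,0,1)); G=np.minimum(G,150)
    t=np.linspace(0,2*np.pi,240)
    def s(c):
        q=np.array([proj(f,[c[0]+R*np.cos(a),c[1]+R*np.sin(a),z]) for a in t],np.float32)
        return -cv2.remap(G,q[None,:,0],q[None,:,1],cv2.INTER_LINEAR).mean()
    return min(((s((c0[0]+i,c0[1]+j)),c0[0]+i,c0[1]+j) for i in range(-tol,tol+1) for j in range(-tol,tol+1)))
E
python3 - <<'E'
from h import *
f=optics.grab_frame('wrist')
C=np.array([ray(f,u,v,8)[:2] for u,v in [(236,142),(390,141),(382.5,280.5),(246,280)]]);print(C.round(1),C.mean(0))
b=[(u,v) for v,u in zip(*np.nonzero(f['image'].min(2)>180)) if 225<u<400 and 135<v<286]
print(ray(f,321,304,50),ray(f,262,245,50),ray(f,380,245,50))
print('out',rimfit(f,(490,36),47,50),'in',rimfit(f,(490,36),43,50))
E
```

```text
[[412.5 -33.2]
 [410.5  93.1]
 [536.   95.3]
 [536.5 -32. ]] [473.85026565  30.79496651]
[537.64782832  37.58130126  50.        ] [486.99533815  -8.42252068  50.        ] [486.21616129  82.4882199   50.        ]
out (np.float32(-129.32143), 497, 37) in (np.float32(-116.959496), 496, 37)
```

servo_tool(commands=[[[-3,0,8,0,0,0],[-4,0,16,0,0,0],[-2,0,16,0,0,0],[-1,0,16,0,0,0],[0,0,10,0,0,0],[0,0,5,0,0,0],[0,0,2,0,0,0],[0,0,0,0,0,0],[0,0,0,0,0,0]]])

```text
clock: 11.9
position: [483.9, 34.3, 86.0]
eef_rot: [-179.9, -0.9, -179.4]
ft_force: [-0.3, 0.3, -0.5]
gripper_width: 38.7
```

servo_tool(commands=[[[-3,0.5,2,0,-0.008,0],[-3,0.5,2,0,-0.006,0],[-1,0,6,0,0,0],[0,0,8,0,0,0],[0,0,8,0,0,0],[0,0,6,0,0,0],[0,0,3,0,0,0],[0,0,1,0,0,0],[0,0,0,0,0,0]]])

```text
clock: 12.65
position: [494.1, 36.0, 48.5]
eef_rot: [-180.0, 0.3, -179.4]
ft_force: [0.3, 0.4, 0.4]
gripper_width: 38.5
```

servo_tool(commands=[[[0,0,3,0,0,0],[0,0,1.5,0,0,0],[0,0,0,0,0,0],[2,-1,0,0,0,0],[4,-1,0,0,0,0],[5,-1,0,0,0,0],[5,-1,0,0,0,0],[5,-1,0,0,0,0],[4,0,0,0,0,0],[3,0,0,0,0,0],[0,0,0,0,0,0],[0,0,0,0,0,0]]], jaw=0.15)

```text
clock: 13.65
position: [465.0, 30.6, 44.7]
eef_rot: [179.9, 0.6, -179.4]
ft_force: [-0.0, -0.2, 0.0]
gripper_width: 49.0
```

Now withdraw and look.

servo_tool(commands=[[[2,0,0,0,0.005,0],[1,0,0,0,0.005,0],[0,0,0,0,0,0],[-2,0,0,0,0,0],[-3,0,-4,0,0,0],[-2,0,-10,0,0,0],[0,0,-20,0,0,0],[0,0,-24,0,0,0],[0,0,-24,0,0,0],[0,0,-16,0,0,0],[0,0,-5,0,0,0],[0,0,0,0,0,0]]], jaw=-0.1)

```text
clock: 14.65
position: [470.3, 29.7, 155.6]
eef_rot: [-180.0, -0.2, -179.5]
ft_force: [-0.6, 0.7, 0.2]
gripper_width: 38.3
```

```bash
cat >> h.py <<'E'
def sqfit(f,c0,tol=8):
    # square outline centre on plate via bright-line score, small yaw search
    g=cv2.GaussianBlur(f['image'].min(2).astype(np.float32),(0,0),1)
    s=np.linspace(-62,62,50); e=np.r_[np.c_[s,s*0+62],np.c_[s,s*0-62],np.c_[s*0+62,s],np.c_[s*0-62,s]]
    best=(9,)
    for a in np.radians(np.arange(-4,4.1,1)):
        q=e@np.array([[np.cos(a),np.sin(a)],[-np.sin(a),np.cos(a)]])
        for i in np.arange(-tol,tol+1,1.):
            for j in np.arange(-tol,tol+1,1.):
                p=np.c_[q+[c0[0]+i,c0[1]+j],np.full(len(q),8.)]
                P=(p-f['pose'][:3,3])@f['pose'][:3,:3]
                u=(f['fx']*P[:,0]/P[:,2]+f['cx']).astype(np.float32);v=(f['fy']*P[:,1]/P[:,2]+f['cy']).astype(np.float32)
                best=min(best,(-cv2.remap(g,u[None],v[None],cv2.INTER_LINEAR).mean(),c0[0]+i,c0[1]+j,np.degrees(a)))
    return best
E
python3 - <<'E'
from h import *
o=manip.get_obs(); print(o['position'],o['eef_rot'],o['gripper_width'])
f=optics.grab_frame('wrist'); save(f,'w5')
print(potfit(f,'big_pot',42)); print('out',rimfit(f,(474,32),47,50,12),'in',rimfit(f,(474,32),43,50,12)); print(sqfit(f,(475,31)))
E
```

```text
[470.25248603  29.66841785 155.58426948] [-1.79992307e+02 -1.63419935e-01 -1.79475976e+02] 38.31443172037222
((array([475.60272261,  32.96796397,  48.41667899]), np.float64(11.915925940535049)), 0.87)
out (np.float32(-132.31422), 479, 31) in (np.float32(-114.09347), 479, 31)
(np.float32(-173.157), np.float64(478.0), np.float64(30.0), np.float64(1.0))
```

View pics/w5.png

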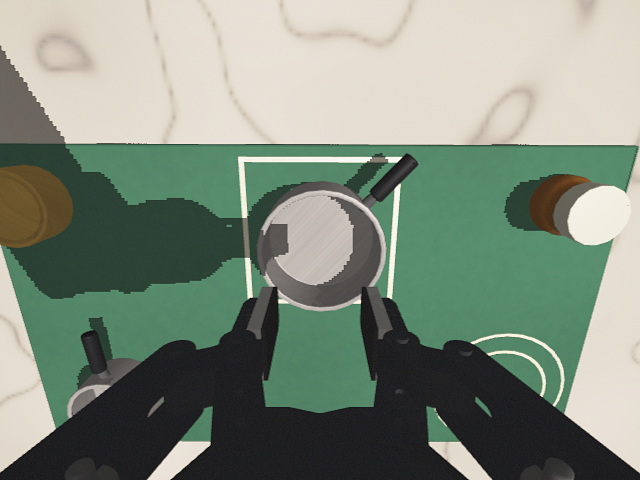

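Pot fit (479,31) against square fit (478,30), so the big pot is centred in this view. I'll check again later from the top camera. On to the small pot.

servo_tool(commands=[[[-6,-7,0,0,0,0],[-12,-13,0,0,0,0],[-18,-20,0,0,0,0],[-18,-20,0,0,0,0],[-18,-20,0,0,0,0],[-18,-20,0,0,0,0],[-18,-20,0,0,0,0],[-18,-20,0,0,0,0],[-15,-16,0,0,0,0],[-8,-9,0,0,0,0],[-3,-3,0,0,0,0],[0,0,0,0,0,0]]], jaw=-0.55)

```text
clock: 15.75
position: [619.1, -150.4, 128.9]
eef_rot: [-179.6, -2.4, -179.2]
ft_force: [-0.0, 0.6, 0.1]
gripper_width: 19.4
```

```bash
python3 - <<'E'
from h import *
o=manip.get_obs(); print(o['position'],o['eef_rot'],o['gripper_width'])
f=optics.grab_frame('wrist')
print(manip.get_obs()['position'])
print(potfit(f,'small_pot',36)); print('out',rimfit(f,(638,-156),35,44,14),'in',rimfit(f,(638,-156),31,44,14))
E
```

```text
[ 619.1079317  -150.36646165  128.92403855] [-179.60688199   -2.41111554 -179.20528767] 19.39018803240948
[ 618.29667176 -149.94676862  128.64409242]
((array([ 621.64045795, -156.14841082,   35.19981879]), np.float64(11.420639024381584)), 0.65)
out (np.float32(-109.01563), 636, -156) in (np.float32(-92.53867), 635, -155)
```

servo_tool(commands=[[[-3,-1,0,0,-0.015,0],[-5,-2,0,0,-0.015,0],[-5,-2,0,0,-0.012,0],[-3,-1,6,0,0,0],[-1,0,8,0,0,0],[0,0,8,0,0,0],[0,0,5,0,0,0],[0,0,2,0,0,0],[0,0,0,0,0,0],[0,0,0,0,0,0]]])

```text
clock: 16.68
position: [634.2, -147.8, 95.2]
eef_rot: [-180.0, -0.0, -178.7]
ft_force: [0.6, -1.3, 0.2]
gripper_width: 19.1
```

```bash
python3 - <<'E'
from h import *
o=manip.get_obs(); print(o['position'],o['eef_rot'],o['gripper_width'])
f=optics.grab_frame('wrist'); save(f,'w6')
print('out',rimfit(f,(638,-156),35,44,14),'in',rimfit(f,(638,-156),31,44,14))
E
```

```text
[ 634.22253916 -147.84148859   95.20680226] [-1.79978969e+02 -3.46070822e-02 -1.78667223e+02] 19.133626002122504
out (np.float32(-109.30738), 636, -155) in (np.float32(-84.43107), 636, -155)
```

View pics/w6.png

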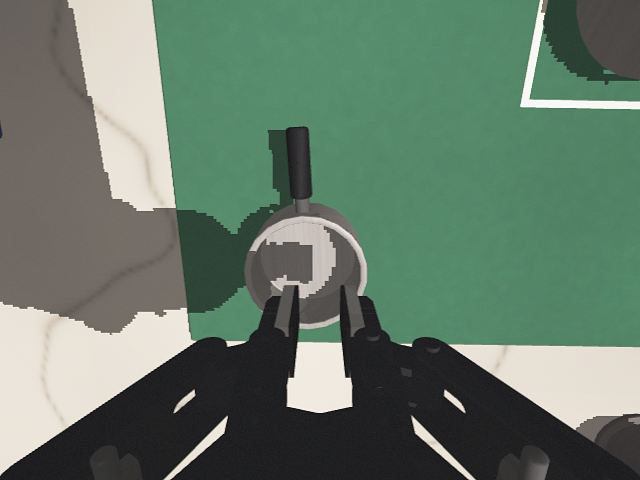

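The small pot's rim is at px (306,272), (636,-155); the jaws (mid px 320) are 7 mm to its left.

servo_tool(commands=[[[0,-2,2,0,0,0.01],[-1,-3,4,0,0,0.01],[-1,-2,6,0,0,0],[0,0,8,0,0,0],[0,0,8,0,0,0],[0,0,4,0,0,0],[0,0,2,0,0,0],[0,0,0,0,0,0],[0,0,0,0,0,0]]])

```text
clock: 17.48
position: [636.6, -156.3, 57.6]
eef_rot: [-180.0, -0.0, -180.0]
ft_force: [-0.1, -0.2, -0.3]
gripper_width: 19.2
```

Force is near zero, so the jaws are inside the rim. Lowering the rest of the way and opening slightly.

servo_tool(commands=[[[0,0,4,0,0,0],[0,0,6,0,0,0],[0,0,5,0,0,0],[0,0,3,0,0,0],[0,0,1,0,0,0],[0,0,0,0,0,0],[0,0,0,0,0,0],[0,0,0,0,0,0]]], jaw=-0.45)

```text
clock: 18.15
position: [637.1, -155.9, 37.0]
eef_rot: [-180.0, 0.0, -179.9]
ft_force: [-0.1, -0.7, 0.4]
gripper_width: 23.4
```

servo_tool(commands=[[[0,3,0,0,0,0],[0,5,0,0,0,0],[0,7,0,0,0,0],[0,9,0,0,0,0],[0,10,0,0,0,0],[0,10,0,0,0,0],[0,10,0,0,0,0],[0,10,0,0,0,0],[0,10,0,0,0,0],[0,10,0,0,0,0],[0,10,0,0,0,0],[0,10,0,0,0,0]]])

```text
clock: 19.15
position: [637.3, -43.7, 37.9]
eef_rot: [-179.8, 0.1, 180.0]
ft_force: [0.3, -1.4, -0.1]
gripper_width: 23.3
```

servo_tool(commands=[[[0,10,0,0,0,0],[0,10,0,0,0,0],[0,10,0,0,0,0],[0,10,0,0,0,0],[0,10,0,0,0,0],[0,10,0,0,0,0],[0,10,0,0,0,0],[0,10,0,0,0,0],[0,10,0,0,0,0],[0,10,0,0,0,0],[0,10,0,0,0,0],[0,10,0,0,0,0]]])

```text
clock: 20.15
position: [637.3, 89.2, 37.8]
eef_rot: [-179.8, 0.2, 180.0]
ft_force: [0.5, -1.8, 0.3]
gripper_width: 23.4
```

servo_tool(commands=[[[0,10,0,0,0,0],[0,10,0,0,0,0],[0,10,0,0,0,0],[0,10,0,0,0,0],[0,10,0,0,0,0],[0,10,0,0,0,0],[0,8,0,0,0,0],[0,7,0,0,0,0],[0,5,0,0,0,0],[0,3,0,0,0,0],[0,0,0,0,0,0],[0,0,0,0,0,0]]])

```text
clock: 21.15
position: [636.5, 186.2, 37.3]
eef_rot: [-179.9, 0.1, -179.8]
ft_force: [-0.4, -1.8, 0.9]
gripper_width: 23.5
```

```bash
cat >> h.py <<'E'
def ringfit(f,c0,R=63,tol=10):
    g=cv2.GaussianBlur(f['image'].min(2).astype(np.float32),(0,0),0.8);g=np.minimum(g,200)
    t=np.linspace(0,2*np.pi,240)
    def s(c):
        q=np.array([proj(f,[c[0]+R*np.cos(a),c[1]+R*np.sin(a),8]) for a in t],np.float32)
        return -cv2.remap(g,q[None,:,0],q[None,:,1],cv2.INTER_LINEAR).mean()
    return min(((s((c0[0]+i,c0[1]+j)),c0[0]+i,c0[1]+j) for i in range(-tol,tol+1) for j in range(-tol,tol+1)))
E
python3 - <<'E'
from h import *
f=optics.grab_frame('wrist'); save(f,'w7')
for R in (45,63): print('ring',R,ringfit(f,(637,207),R))
print('out',rimfit(f,(637,182),35,44,12),'in',rimfit(f,(637,182),31,44,12),potfit(f,'small_pot',36))
f=optics.grab_frame('top')
for R in (45,63): print('ring top',R,ringfit(f,(637,207),R))
E
```

```text
ring 45 (np.float32(-131.29646), 636, 207)
ring 63 (np.float32(-126.26557), 636, 206)
out (np.float32(-79.24789), 637, 182) in (np.float32(-65.050644), 637, 182) ((array([615.6625914 , 178.59031574,  31.02470487]), np.float64(14.332335133875729)), 0.82)
ring top 45 (np.float32(-84.713005), 637, 211)
ring top 63 (np.float32(-91.16279), 636, 207)
```

View pics/w7.png

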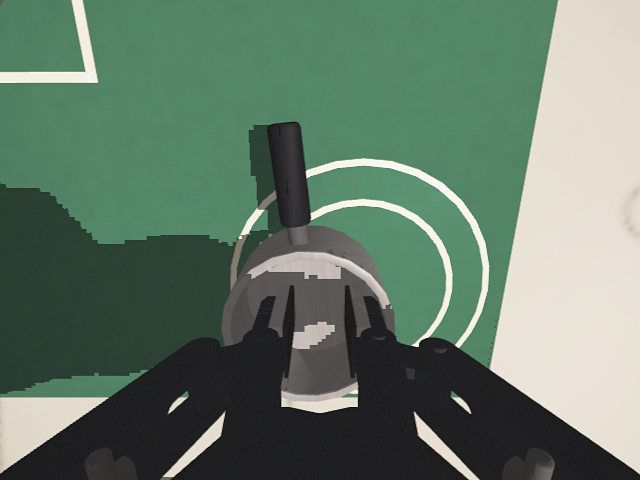

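The rings are centred at about px (362,262), (636,206.5). The pot is at (637,182), so it needs about 24.5 mm more in +y.

servo_tool(commands=[[[0,3,0,0,0,0],[0,5,0,0,0,0],[0,5,0,0,0,0],[0,4,0,0,0,0],[0,3,0,0,0,0],[0,2,0,0,0,0],[0,1,0,0,0,0],[0,0,0,0,0,0],[0,0,0,0,0,0]]])

```text
clock: 22.05
position: [636.8, 208.5, 37.2]
eef_rot: [-179.8, 0.1, -180.0]
ft_force: [-0.4, -1.2, 1.3]
gripper_width: 23.4
```

```bash
python3 - <<'E'
from h import *
f=optics.grab_frame('wrist')
for R in (45,63): print('ring',R,ringfit(f,(637,207),R))
print('out',rimfit(f,(637,205),35,44,12),'in',rimfit(f,(637,205),31,44,12),manip.get_obs()['position'])
E
```

```text
ring 45 (np.float32(-119.81747), 636, 206)
ring 63 (np.float32(-128.33934), 636, 206)
out (np.float32(-84.98078), 637, 204) in (np.float32(-64.75265), 637, 204) [636.7107779  208.53015511  37.16551769]
```

servo_tool(commands=[[[0,1,0,0,0,0],[0,1,0,0,0,0],[0,0,0,0,0,0],[0,0,0,0,0,0]]])

```text
clock: 22.43
position: [636.7, 210.0, 37.2]
eef_rot: [-179.8, 0.1, 180.0]
ft_force: [0.4, -1.5, 1.4]
gripper_width: 23.4
```

servo_tool(commands=[[[0,-1,0,0,0,0],[0,-2,0,0,0,0],[0,-1,-3,0,0,0],[0,0,-6,0,0,0],[0,0,-10,0,0,0],[0,0,-16,0,0,0],[0,0,-24,0,0,0],[0,0,-24,0,0,0],[0,0,-20,0,0,0],[0,0,-10,0,0,0],[0,0,0,0,0,0],[0,0,0,0,0,0]]], jaw=-0.55)

```text
clock: 23.43
position: [635.9, 208.3, 160.0]
eef_rot: [180.0, 0.1, -180.0]
ft_force: [0.1, 0.5, 0.5]
gripper_width: 19.2
```

```bash
python3 - <<'E'
from h import *
f=optics.grab_frame('wrist')
for R in (45,63): print('ring',R,ringfit(f,(637,207),R))
print('out',rimfit(f,(637,205),35,44,12),'in',rimfit(f,(637,205),31,44,12),manip.get_obs()['position'],manip.get_obs()['eef_rot'])
E
```

```text
ring 45 (np.float32(-132.9755), 636, 206)
ring 63 (np.float32(-175.03343), 636, 206)
out (np.float32(-121.889404), 637, 206) in (np.float32(-106.75196), 637, 206) [636.05384154 208.33623105 159.876366  ] [ 1.79992814e+02  1.40934905e-01 -1.79979101e+02]
```

Small pot is centred: (637,206) against ring (636,206). Rising and crossing to the switch.

servo_tool(commands=[[[0,0,-20,0,0,0],[4,-10,-24,0,0,0],[8,-20,-16,0,0,0],[10,-26,-4,0,0,0],[10,-28,0,0,0,0],[10,-28,0,0,0,0],[10,-28,0,0,0,0],[10,-28,0,0,0,0],[10,-28,0,0,0,0],[10,-28,0,0,0,0],[10,-28,0,0,0,0],[10,-28,0,0,0,0]]], jaw=-1)

```text
clock: 24.48
position: [522.1, -71.7, 207.8]
eef_rot: [-179.9, -1.7, -178.7]
ft_force: [0.2, 0.1, -0.4]
gripper_width: -0.1
```

servo_tool(commands=[[[10,-28,-3,0,-0.008,0.005],[10,-28,-3,0,-0.008,0.005],[10,-28,-3,0,-0.008,0.005],[10,-28,-2,0,-0.006,0.005],[10,-28,-1,0,0,0],[10,-28,0,0,0,0],[10,-28,0,0,0,0],[10,-28,0,0,0,0],[10,-20,0,0,0,0],[5,-10,0,0,0,0],[0,0,0,0,0,0],[0,0,0,0,0,0]]])

```text
clock: 25.48
position: [405.8, -342.0, 205.6]
eef_rot: [-180.0, -1.8, 179.2]
ft_force: [0.2, 0.0, -0.1]
gripper_width: 0.0
```

```bash
python3 - <<'E'
from h import *
o=manip.get_obs(); print(o['position'],o['eef_rot'],o['gripper_width'])
f=optics.grab_frame('top'); save(f,'t8'); print('tip top',[(np.round(r['centre'],1),r['conf']) for r in optics.spot_point(f,'switch_tip')])
print('small',rimfit(f,(637,206),35,44),potfit(f,'small_pot',36),ringfit(f,(637,206),45),ringfit(f,(637,206),63))
print('big',rimfit(f,(477,31),47,50),sqfit(f,(477,31)))
f=optics.grab_frame('wrist'); save(f,'w8'); print('tip wrist',[(np.round(r['centre'],1),r['conf']) for r in optics.spot_point(f,'switch_tip')])
f=optics.grab_frame('scene'); print('tip sc',[(np.round(r['centre'],1),r['conf']) for r in optics.spot_point(f,'switch_tip')])
E
```

```text
[ 405.83985852 -342.03672182  205.62753293] [-179.99897404   -1.76612431  179.24927193] 0.04734353873101066
tip top [(array([ 454.2, -394. ,  143.4]), 0.63)]
small (np.float32(-105.940765), 642, 206) ((array([634.96603615, 202.02073255,  35.27766978]), np.float64(1.4621837447502213)), 0.96) (np.float32(-106.15674), 636, 207) (np.float32(-125.15604), 636, 207)
big (np.float32(-88.3101), 479, 34) (np.float32(-127.24535), np.float64(478.0), np.float64(31.0), np.float64(0.0))
tip wrist [(array([ 456.3, -392.7,  139.3]), 0.6)]
tip sc [(array([ 454.2, -392.7,  141.2]), 0.54)]
```

View pics/t8.png

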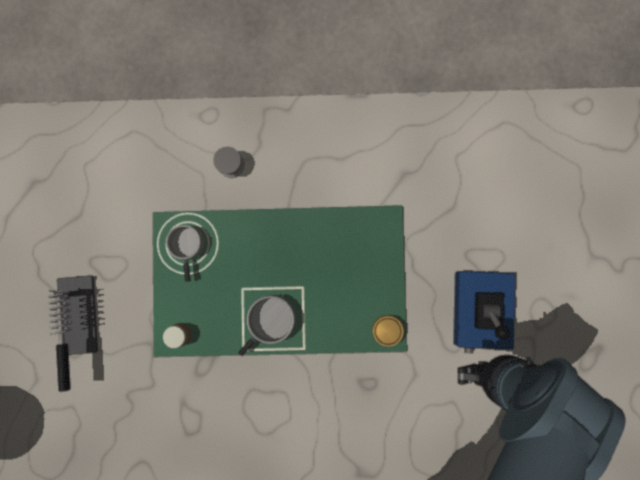

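Top view: the small pot sits inside both rings at (187,243) and the big pot inside the square at (273,318). The bystanders have not moved. The ball is at about (454.5,-393,139). Lining up on its -x side.

servo_tool(commands=[[[0,-8,0,0,-0.01,0],[0,-12,0,0,-0.01,0],[0,-14,4,0,-0.008,-0.006],[0,-9,10,0,0,-0.006],[0,-4,14,0,0,0],[0,-1,14,0,0,0],[0,0,10,0,0,0],[0,0,5,0,0,0],[0,0,0,0,0,0],[0,0,0,0,0,0]]])

```text
clock: 26.67
position: [413.3, -392.3, 150.0]
eef_rot: [-179.7, 0.6, -179.2]
ft_force: [0.4, 0.1, 0.8]
gripper_width: -0.1
```

servo_tool(commands=[[[0,0,4,0,0,0],[0,0,5,0,0,0],[-3,0,1,0,0,0],[-6,0,0,0,0,0],[-8,0,0,0,0,0],[-8,0,0,0,0,0],[-8,0,0,0,0,0],[-8,0,0,0,0,0],[-8,0,0,0,0,0],[-8,0,0,0,0,0],[-6,0,0,0,0,0],[-3,0,0,0,0,0]]])

```text
clock: 27.67
position: [488.0, -392.3, 143.0]
eef_rot: [-179.5, 0.8, -179.1]
ft_force: [-1.1, 0.1, -0.1]
gripper_width: 0.1
```

servo_tool(commands=[[[-3,0,0,0,0,0],[-4,0,0,0,0,0],[-3,0,0,0,0,0],[-3,0,0,0,0,0],[-2,0,0,0,0,0]]])

```text
clock: 28.08
position: [503.6, -391.1, 141.6]
eef_rot: [-179.6, 0.7, -179.1]
ft_force: [-0.9, -0.7, -1.5]
gripper_width: -0.3
```

servo_tool(commands=[[[-2,0,0,0,0,0],[-2,0,0,0,0,0],[-1,0,0,0,0,0]]])

```text
clock: 28.33
position: [504.5, -391.2, 141.4]
eef_rot: [-179.8, 0.2, -179.2]
ft_force: [-1.4, 1.3, 2.2]
gripper_width: 0.1
```

servo_tool(commands=[[[-4,0,0,0,0,0],[-4,0,0,0,0,0],[-4,0,0,0,0,0]]])

```text
clock: 28.58
position: [505.0, -391.5, 141.2]
eef_rot: [179.7, -1.0, -179.6]
ft_force: [-8.5, 2.3, 5.6]
gripper_width: -0.2
```

Force rises to 8.5 N with no travel, so the lever is at its stop. Backing off -x and up.

servo_tool(commands=[[[6,0,0,0,0,0],[12,0,0,0,0,0],[16,0,0,0,0,0],[20,0,-4,0,0,0],[16,0,-12,0,0,0],[8,0,-20,0,0,0],[4,0,-20,0,0,0],[0,0,-16,0,0,0],[0,0,-5,0,0,0],[0,0,0,0,0,0],[0,0,0,0,0,0]]])

```text
clock: 29.5
position: [423.9, -391.7, 222.9]
eef_rot: [179.9, 0.3, -179.5]
ft_force: [-0.2, -0.2, -0.5]
gripper_width: 0.0
```

```bash
python3 - <<'E'
from h import *
o=manip.get_obs(); print(o['clock'],o['position'],o['eef_rot'])
for c in ['wrist','scene','top']:
    f=optics.grab_frame(c); 
    if c=='scene': save(f,'s9')
    print(c,'tip',[(np.round(r['centre'],1),r['conf']) for r in optics.spot_point(f,'switch_tip')],'station',[(np.round(r['centre'],1),r['conf']) for r in optics.spot_point(f,'station')])
    if c!='wrist': print({n:[np.round(r['centre'],1) for r in optics.spot_point(f,n)[:1]] for n in ['big_pot','small_pot','tip_tin','flux_jar','spool']})
E
```

```text
29.5 [ 423.85167814 -391.71465769  222.91244831] [ 179.93827401    0.32988586 -179.51002662]
wrist tip [(array([ 525.8, -398.1,  138.8]), 0.78)] station [(array([ 491. , -391.8,    0.9]), 0.83)]
scene tip [(array([ 525.3, -395.1,  135.5]), 0.49)] station [(array([ 4.893e+02, -3.910e+02,  3.000e-01]), 0.62)]
{'big_pot': [array([480.5,  33.9,   8.5])], 'small_pot': [array([640.3, 208.6,  11. ])], 'tip_tin': [array([ 451.7, -205.4,    8.7])], 'flux_jar': [array([445.9, 219.3,   4.3])], 'spool': [array([7.953e+02, 1.111e+02, 2.000e-01])]}
top tip [(array([ 526.3, -394.7,  138.6]), 0.76)] station [(array([ 493. , -393.2,   -4.3]), 0.86)]
{'big_pot': [array([480.3,  27.6,   8.2])], 'small_pot': [array([635.7, 203.7,   9.1])], 'tip_tin': [array([ 452.9, -203.2,    6.9])], 'flux_jar': [array([450.2, 220.4,   8.5])], 'spool': [array([792.9, 117.1,   4.3])]}
```

View pics/s9.png

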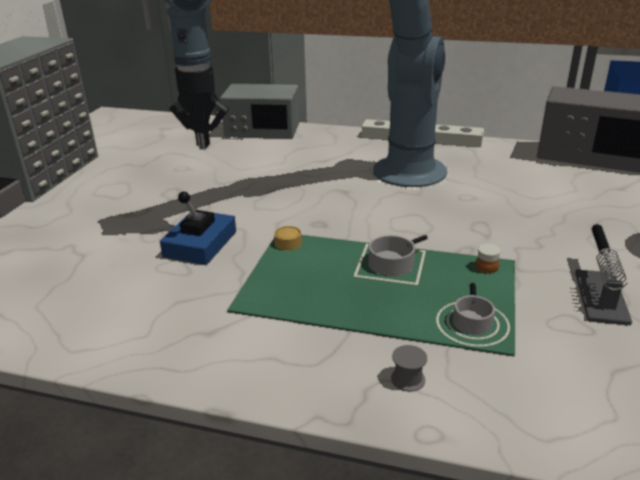

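The final scene view shows the lever over to the far side (ball px (184,197)), the big pot in the square and the small pot inside the rings.

```bash
python3 -c "
from h import *
print(order.finish_job())"
```

```text
the job is handed in; nothing more can be done
None
```

The job is done and handed in at about 30 s of the 72 s allowed. I slid both pots by pushing on their inside walls with the fingers, so neither was gripped or lifted. I then pushed the lever over with the closed jaws.

| Item | Wrist camera, pot against mark (mm) | Other checks |
|---|---|---|
| Big pot on the square | pot (479, 31), square (478, 30) | Top-camera edge fit about 3 mm off; network positions average within 3 mm |
| Small pot on the rings | pot (637, 206), rings (636, 206) | Top-camera fits scattered 4–6 mm; network positions from two cameras 3–5 mm off each, in opposite directions |

- **Which check I trusted:** the top camera resolves only about 2 mm per pixel, so I went by the wrist camera. The last pictures also look centred.
- **Switch:** the lever went to its stop, where the force rose to 8.5 N with no further travel. The ball moved from x of about 454 mm to 526 mm. That is 72 mm seen against 77 mm expected. The finger position at the stop matches the full swing, so I put the gap down to network error.
- **Bystanders:** tin, jar and spool are where they started, within the networks' accuracy.

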